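# Slide the cutlery box shut under the warming lamp

## Robot

A 6-joint arm with a two-finger parallel gripper is mounted at the origin on the work surface. World frame = base frame: x ahead of the robot, y to its left, z up, the work surface at z = 0. Lengths are in mm, angles in rad, forces in N, time in s.
With the tool pointing down it reaches from about 350 to 775 mm from the base axis. Payload 7.3 kg.
Tool frame: the origin (TCP) lies at the very end of the fingers, on their centre line; the grasp point (between the pads) lies 19 mm behind it; x points along the fingers, z is the direction in which the jaws open and shut, and the axes are right-handed (so a half turn about x gives the same grasp; the last joint's range is limited). The gripper opens to 92 mm and grips with 3 to 60 N. Pads are 19 mm wide; open, the fingers measure 130 mm over their backs; the gripper's body (75 mm by 190 mm) begins 47 mm behind the grasp point.
Start: joints at [-1.447, 0.342, 1.524, -0, 1.275, -0.146], TCP at [139.955, -506.024, 202.341] pointing down, gripper open.
Joint ranges: [-2.53, 2.53], [-0.77, 2.02], [0.04, 2.7], [-1, 4.14], [0.28, 2.66], [-3.11, 3.11]. Speed limits (rad/s): [2.57, 2.57, 3.14, 3.14, 3.14, 3.14].

## Interface

Orientations are given as [roll, pitch, yaw] about the fixed x, y, z axes, in that order (R = Rz(yaw) Ry(pitch) Rx(roll)).
In Python, from plant import * gives the robot as it stands.
- The arm moves only by the tool carry_out, never from a script. Its argument "rows" is a list of rows, each a list of 4 numbers: the shift along the world's x, y, z in mm, then the turn about the world's z in degrees. In form: [[x, y, z, twist], ...]. A call has 1 to 20 rows; each row is the pose to reach, as a shift and turn from the pose measured when the call began; what a row does not reach only later rows make up. A row lasts 1/12 s, in which the tool goes at most 41.7 mm and 7.16 degrees, less where a joint would pass 70% of its speed; a pose out of reach is approached as far as the arm can. A call with a gripper value outside its range is refused whole. "hand" is the finger opening in mm, from 0 to 91.8, set as the call begins (left out, the last holds). The fingers move at their own pace and stop on an object; the grip force is fixed at half the most. Time passes only in rows, so rows that repeat a pose let the fingers close. It gives the time, the measured TCP pose, the force and the opening at its end, in the units of the state.
- get_obs(): the state, without advancing time (a new reading comes with each control period).
- capture(name): name is "scene" or "top" or "wrist"; returns the picture (400x640x3 uint8, red, green, blue); there is no depth.
- camera_info(name): a dict with "camera_matrix" (3x3 intrinsics, pixels), "dist" ([k1, k2, p1, p2, k3] as OpenCV has them; the pictures are not rectified), "pose" (4x4, takes a point from camera to world coordinates); the wrist camera has in their place "mount" (4x4, takes a point from camera to tool coordinates, whose origin is the TCP and whose axes are the tool frame's). Camera axes: x right, y down, z forward; pixel columns grow to the right and rows downward; lengths in mm; the calibration is good to about 2 mm. A picture is of the moment at which its call begins: read the wrist's pose just before it. camera_info takes no time and is no camera call.
- close_job(): hands the job in, once; it reports no verdict.
The state is a dict: "time": time; "joint_positions": joint angles; "dq": joint speeds; "tau": joint torques, N m; "tool_pos": TCP position; "tcp_rot": TCP orientation; "contact_force": force on the tool from outside, world axes, zero at the start; "moment": the same for the moment, N m; "grip_width": finger opening in mm.
Only numpy, scipy, OpenCV 4.12 (cv2) and the standard library are available. Lean on these libraries where they do the work, as an engineer would, in place of code of your own. Each camera call takes 0.05 s, during which the arm holds its last target. There are 200 camera calls.

## Task

The buffet is over: take the wooden lid by the rib on its top, slide it, dark rounded end first, into the channel of the loose cutlery box that stands in the tray under the lamp, and push it over the small sprung ridge until it clicks and sits fully home against the far end, then let go. Slide it without ramming (the box is only thin wood), keep the box standing in its tray, do not knock the box or lamp, and leave the other things on the table where they stand.

Things in the scene. Friction and masses are not known exactly. Their poses are not given: they have to be found in the camera images.
- station: Fixed low grey metal tray with a warming lamp standing over it. Origin: centre of the tray's underside, on the table. +x (roughly world +y) is the way the lid goes in; +z up. The tray's floor is 4 mm thick; its inside is 177 mm long (x -88.5 to +88.5) and 134 wide; rims 16 mm high, but at the +x end a stop 54 mm high. The cutlery box stands loose in it.
- box: Open wooden cutlery box, 1.2 kg, standing loose in the tray with some play: a push of 5 to 10 N slides it until it meets the tray's far stop (14 to 24 mm away at the start), and only there does it take a harder push. Origin: centre of its underside. +x is the way the lid slides in, from the open mouth (-x) to the closed end; +z up. x -75 to +76 mm, 126 wide, 62 tall.
- mouth (a point): Middle of the channel's mouth, 75 mm before home. Heights over the box's underside: ledges 46 mm carry the lid; dark lips over its edges 56 to 62 mm (2 mm play), 98 mm apart. Side walls at y +/-55.9 mm (0.9 mm play each side). A dark tongue 15 mm out of the mouth and upturned lips guide the lid in height within 2 mm; sideways the wall ends stop a lid that is off the middle.
- home (a point): Where the lid's origin (lid) is when the lid is fully home: at x 0, y 0, 46 mm above the box's underside, lid and box x axes the same way. The lid's nose is then against the far end wall, 70 mm ahead of this point.
- lamp_head (a point): Centre of the underside of the flat white lamp head, 266 mm above the table, over the mouth half of the box. The head is 70 mm along the box (station x -80 to -10), 225 across it (station y -172 to +53), 28 thick, above the lid's rib as it comes home: an upright gripper hits it. A tool leaning back 35 to 45 degrees to the mouth side (fingers pointing down and towards station +x) passes under it.
- lamp_post (a point): Foot of the lamp's post, on the table: disc of 45 mm radius, 12 high; post 18 mm thick, up to the lamp head. It stands beside the tray, 140 mm from its centre line, on the side away from the robot.
- ridge (a joint): Sprung steel ridge, 50 mm wide, across the channel floor: a 22 degree ramp up to a crest 55 to 58 mm past home, then a sharp drop. 0 = up (4 mm above the ledges), grows to 0.006 m as it is pressed; lifts with 8.5 N plus 0.75 N per mm. The lid's nose meets it 22 mm before home; then the lid needs 10 to 28 N of push until, 2 mm before home, it clicks up into the lid's groove and reads near 0 again.
- lid: Loose wooden slide lid: plate 140 mm long (x), 110 wide (y), 8 thick, with a dark rib on top; 0.13 to 0.25 kg. Origin: centre of the plate's underside. +x is the leading end, rounded and dark; +z up. It starts flat on the table, right way up, +x roughly along world +y. Underneath, 40 to 60 mm ahead of the origin, is a crosswise groove 4.5 mm deep for the ridge.
- fin (a point): Grip point on the lid's rib: middle of its length and thickness, 32 mm above the lid's underside, 30 mm behind the lid's origin (lid x -30). The rib is 14 mm thick (lid y), 50 long (lid x -55 to -5) and stands 8 to 46 mm above the lid's underside.
- bottle_a: Bystander: amber drink bottle, 64 mm wide, 210 tall; origin at centre of underside
- bottle_b: Bystander: amber drink bottle like the other; origin at centre of underside
- cup: Bystander: white paper cup, 76 mm wide, 95 tall; origin at centre of underside
- jar: Bystander: clear jar of wooden stirrers, 76 mm wide, 160 tall with the sticks; origin at centre of underside
- plate: Bystander: steel plate of croissants, 170 mm wide, 70 tall; origin at centre of underside
- bowl: Bystander: small blue sauce bowl, 84 mm wide, 40 tall; origin at centre of underside
- spatula: Bystander: spatula lying on the table, about 200 mm long along its x, 30 mm high at most; origin on its underside
Not all that is in view belongs to the job. What is shaped like the box but blue is not meant.

How it is judged:
By the outcome, as a careful person would: the job done as asked, in the order asked, and still so for the second after the job is handed in, with the robot touching nothing.
It also fails if it takes over 67 s, if anything falls off the work surface, if the arm or the gripper's body presses on something with over 40 N, if the wrist force passes 120 N, or if a joint passes its speed limit or range.

## Working session

There is one attempt and no reset: what is moved stays moved. The work goes in short steps, Python scripts to look and compute and a tool call to move; the robot and the scene stay as the last step left them, time stands still between calls to the robot, and variables do not carry over. Pictures are saved under pics/ and viewed, about 8 in all and at most 12, crops included, and the job is handed in when it is done.

Besides the shell and the picture viewer there is one more tool, called after "Emit:" as name(argument=value, ...) on one line, values as JSON. carry_out: Moves the arm, as the interface text tells. Its arguments: {"type":"object","properties":{"rows":{"type":"array"},"hand":{"type":"number"}},"required":["rows"]}

```bash
mkdir -p pics; ls
python3 - <<'E'
from plant import *
import cv2,numpy as np
o=get_obs();print({k:np.round(v,3).tolist() for k,v in o.items()})
for n in ["scene","top","wrist"]:
    i=camera_info(n);print(n,{k:np.round(v,3).tolist() for k,v in i.items()})
a=capture("scene");b=capture("top")
cv2.imwrite("pics/s0.png",a[:,:,::-1]);cv2.imwrite("pics/t0.png",b[:,:,::-1])
E
```

```text
pics
{'time': 0.0, 'joint_positions': [-1.447, 0.343, 1.525, 0.0, 1.275, -0.146], 'dq': [0.0, 0.0, -0.001, 0.0, -0.001, 0.001], 'tau': [0.0, -43.124, -24.422, 0.072, 0.056, -0.0], 'tool_pos': [139.885, -505.532, 201.61], 'tcp_rot': [2.995, 1.569, 1.694], 'contact_force': [-0.466, -0.372, 0.492], 'moment': [0.016, 0.025, 0.007], 'grip_width': 91.622}
scene {'camera_matrix': [[427.294, 0.0, 322.596], [0.0, 427.294, 196.161], [0.0, 0.0, 1.0]], 'dist': [0.025, 0.0, 0.0, 0.0, 0.0], 'pose': [[0.88, 0.373, -0.295, 831.527], [0.475, -0.694, 0.541, -524.848], [-0.003, -0.616, -0.788, 999.526], [0.0, 0.0, 0.0, 1.0]]}
top {'camera_matrix': [[451.585, 0.0, 324.239], [0.0, 451.585, 197.508], [0.0, 0.0, 1.0]], 'dist': [0.023, 0.0, 0.0, 0.0, 0.0], 'pose': [[-0.019, -0.985, 0.169, 307.731], [-1.0, 0.018, -0.006, 47.673], [0.002, -0.169, -0.986, 1472.551], [0.0, 0.0, 0.0, 1.0]]}
wrist {'camera_matrix': [[329.693, 0.0, 322.36], [0.0, 329.693, 201.661], [0.0, 0.0, 1.0]], 'dist': [-0.056, 0.0, 0.0, 0.0, 0.0], 'mount': [[0.0, -0.302, 0.953, -181.989], [-0.0, -0.953, -0.302, 82.306], [1.0, -0.0, -0.0, -0.307], [0.0, 0.0, 0.0, 1.0]]}
```

View pics/s0.png

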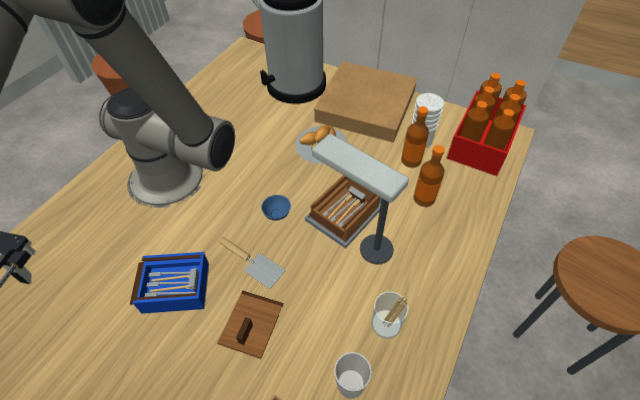

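View pics/t0.png

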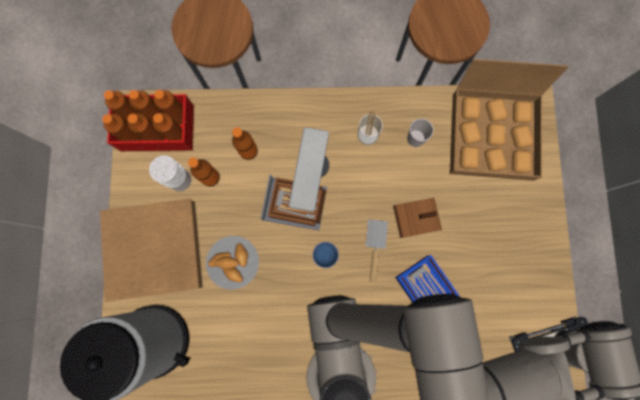

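```bash
cat > h.py <<'E'
import numpy as np,cv2,plant
from scipy.spatial.transform import Rotation as R
def campose(n,obs=None):
    i=plant.camera_info(n);K=np.array(i["camera_matrix"]);d=np.array(i["dist"])
    if n!="wrist":return K,d,np.array(i["pose"])
    T=np.eye(4);T[:3,:3]=R.from_euler("xyz",obs["tcp_rot"]).as_matrix();T[:3,3]=obs["tool_pos"]
    return K,d,T@np.array(i["mount"])
def ray(cam,px):
    K,d,T=cam;u=cv2.undistortPoints(np.array([[px]],float),K,d)[0,0]
    v=T[:3,:3]@[u[0],u[1],1];return T[:3,3],v/np.linalg.norm(v)
def onz(cam,px,z):
    o,v=ray(cam,px);return o+v*(z-o[2])/v[2]
def tri(rs):
    A=0;b=0
    for o,v in rs:
        P=np.eye(3)-np.outer(v,v);A=A+P;b=b+P@o
    X=np.linalg.solve(A,b);return X,[float(np.linalg.norm((np.eye(3)-np.outer(v,v))@(X-o))) for o,v in rs]
def proj(cam,X):
    K,d,T=cam;Ti=np.linalg.inv(T)
    return cv2.projectPoints(np.atleast_2d(X).astype(float),cv2.Rodrigues(Ti[:3,:3])[0],Ti[:3,3],K,d)[0][:,0]
E
python3 - <<'E'
import plant;print([n for n in dir(plant) if n[0]!='_'])
import cv2,numpy as np
s=cv2.imread("pics/s0.png");t=cv2.imread("pics/t0.png")
f=lambda im,x,y,w,h:cv2.resize(im[y:y+h,x:x+w],(400,300),interpolation=cv2.INTER_CUBIC)
a=np.hstack([f(s,205,280,100,75),f(t,380,185,80,60)]);b=np.hstack([f(s,290,150,120,90),f(t,255,160,80,60)])
cv2.imwrite("pics/c0.png",np.vstack([a,b]))
E
```

```text
['Unreachable', 'camera_info', 'capture', 'close_job', 'get_obs']
```

View pics/c0.png

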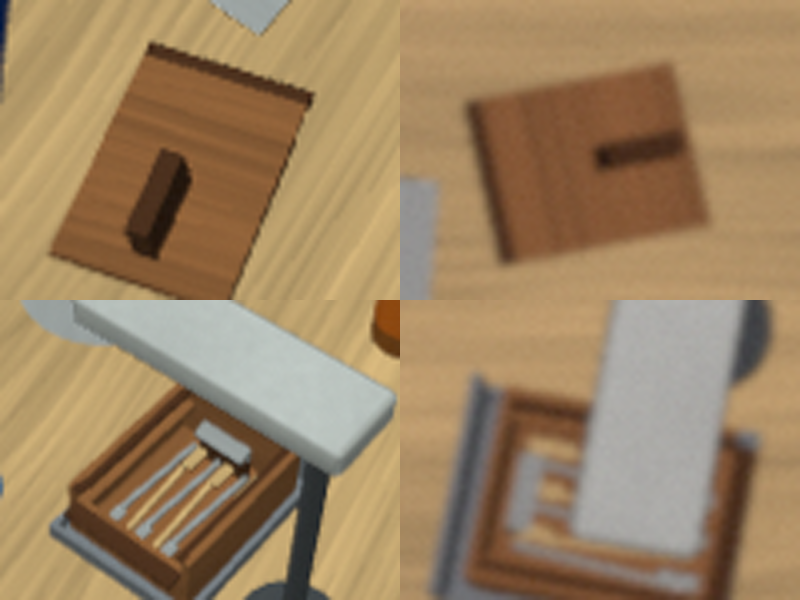

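Run:
```python
from h import *
t=campose("top");s=campose("scene")
P=[onz(t,p,8)[:2] for p in [(394,205.4),(434.4,198),(441.6,229.6),(400.6,237.4)]];P=np.array(P);print(P.round(),P.mean(0))
print([np.linalg.norm(P[i]-P[(i+1)%4]).round() for i in range(4)])
print("nose corners tri",tri([ray(t,(394,205.4)),ray(s,(283,303.75))]),tri([ray(t,(400.6,237.4)),ray(s,(242.5,290.75))]))
# rib front-top: top view left end of rib; scene
print("rib front z46",onz(t,(380+199/5.,185+151/5.),46),onz(s,(205+170/4,280+155/4.),46))
print("rib rear z46",onz(t,(380+282/5.,185+136/5.),46),onz(s,(205+140/4,280+237/4.),46))
# box top corners z=66 (top crop off 255,160,x5; scene off 290,150, x3.33)
T=lambda x,y:(255+(x-400)/5,160+(y-300)/5)
S=lambda x,y:(290+x*.3,150+(y-300)*.3)
for n,a in dict(farfar=(500,388),farnear=(472,580),mouthfar=(757,440),mouthnear=(725,597)).items(): print(n,onz(t,T(*a),66).round(1))
for n,a in dict(mouthnear=(70,492),mouthfar=(188,570)).items(): print(n,onz(s,S(*a),66).round(1))
print("lamp corner tri",tri([ray(t,T(572,537)),ray(s,S(75,310))]),tri([ray(t,T(700,553)),ray(s,S(0,300))])[0])
```

```text
[[ 529. -189.]
 [ 551. -323.]
 [ 447. -340.]
 [ 424. -206.]] [ 487.6010378  -264.20006337]
[np.float64(136.0), np.float64(106.0), np.float64(136.0), np.float64(107.0)]
nose corners tri (array([ 531.43696987, -186.99297805,    7.00484765]), [3.1346211064762115, 3.134621106476195]) (array([ 424.89111674, -204.56540202,    7.10625738]), [1.533220132417145, 1.5332201324171497])
rib front z46 [ 490.1611134  -263.35654254   46.        ] [ 492.49778549 -268.22124575   46.        ]
rib rear z46 [ 498.81459619 -316.65695844   46.        ] [ 504.85698166 -315.38584345   46.        ]
farfar [616.7 195.2  66. ]
farnear [493.9 212.8  66. ]
mouthfar [580.   32.3  66. ]
mouthnear [480.2  54.3  66. ]
mouthnear [472.9  66.8  66. ]
mouthfar [591.4  44.4  66. ]
lamp corner tri (array([476.13682662, 122.52846764, 238.20824136]), [22.946299635464108, 22.946299635464047]) [457.86815832  51.42545525 303.4663734 ]
```

Emit:
carry_out(rows=[[-10,38,0,0],[-20,76,0,0],[-30,112,0,0],[-40,150,0,0],[-50,180,0,0],[-58,210,0,0],[-66,240,0,0],[-66,240,0,0]])

```text
time: 0.77
tool_pos: [73.4, -260.4, 201.0]
tcp_rot: [2.989, 1.566, 1.688]
contact_force: [-0.5, 0.6, -0.3]
grip_width: 91.7
```

Run:
```python
from h import *
o=plant.get_obs();print(np.round(o["joint_positions"],3))
```

```text
[-1.582e+00 -1.510e-01  2.090e+00 -1.000e-03  1.208e+00 -2.800e-01]
```

Run:
```python
from h import *
o=plant.get_obs();print(R.from_euler("xyz",o["tcp_rot"]).as_matrix().round(3))
```

```text
[[-0.001  0.964  0.267]
 [ 0.005  0.267 -0.964]
 [-1.     0.001 -0.005]]
```

Emit:
carry_out(rows=[[20,-30,20,0],[40,-60,40,0],[60,-90,60,0],[80,-120,80,0],[100,-150,100,0],[120,-180,120,0],[140,-210,140,0],[160,-240,160,0],[180,-270,180,0],[200,-300,200,0],[220,-330,220,0],[240,-360,240,0],[260,-390,260,0],[280,-420,280,0],[300,-450,300,0],[300,-450,300,0]])

```text
time: 2.1
tool_pos: [326.5, -628.1, 426.5]
tcp_rot: [0.337, 1.552, -0.964]
contact_force: [-0.5, -0.7, 0.3]
grip_width: 91.3
```

```bash
cat > st.py <<'E'
from h import *
o=plant.get_obs();M=R.from_euler("xyz",o["tcp_rot"]).as_matrix()
print("q",np.round(o["joint_positions"],3),"tcp",np.round(o["tool_pos"],1),"F",np.round(o["contact_force"],1),"M",np.round(o["moment"],2),"g",round(o["grip_width"],1),"t",o["time"])
print("appr",M[:,0].round(3),"jaw",M[:,2].round(3),"lean",np.degrees(np.arccos(-M[2,0])).round(1),"az",np.degrees(np.arctan2(M[1,0],M[0,0])).round(1),"grasp",(np.array(o["tool_pos"])-19*M[:,0]).round(1))
E
python3 st.py
```

```text
q [-1.202  0.837  0.039  0.006  2.247  0.103] tcp [ 326.5 -628.1  426.5] F [-0.5 -0.7  0.3] M [-0.01 -0.06  0.04] g 91.3 t 2.1
appr [ 0.01  -0.015 -1.   ] jaw [ 0.267 -0.964  0.017] lean 1.1 az -55.2 grasp [ 326.3 -627.9  445.5]
```

Emit:
carry_out(rows=[[20,-40,0,0],[40,-80,0,0],[60,-120,0,0],[80,-160,0,0],[100,-200,0,0],[120,-240,0,0]])

```text
time: 2.6
tool_pos: [352.8, -683.8, 354.7]
tcp_rot: [0.251, 1.521, -1.05]
contact_force: [-0.6, -1.1, -0.0]
grip_width: 91.4
```

```bash
python3 st.py
```

```text
q [-1.197  0.939  0.036  0.009  2.118  0.108] tcp [ 352.8 -683.8  354.7] F [-0.6 -1.1 -0. ] M [ 0.    0.04 -0.04] g 91.4 t 2.6
appr [ 0.025 -0.043 -0.999] jaw [ 0.266 -0.963  0.048] lean 2.8 az -60.1 grasp [ 352.3 -683.   373.6]
```

Emit:
carry_out(rows=[[0,0,20,-7],[0,0,40,-14],[0,0,60,-21],[0,0,60,-28],[0,0,60,-35],[0,0,60,-42],[0,0,60,-49],[0,0,60,-56],[0,0,60,-63],[0,0,60,-70],[0,0,60,-77],[0,0,60,-84],[0,0,60,-84]])

```text
time: 3.68
tool_pos: [338.2, -657.3, 392.6]
tcp_rot: [0.723, 1.51, -2.048]
contact_force: [0.2, 0.3, 1.3]
grip_width: 91.5
```

Emit:
carry_out(rows=[[400,-1000,1000,0],[400,-1000,1000,0],[400,-1000,1000,0],[400,-1000,1000,0]])

```text
time: 4.02
tool_pos: [325.0, -660.8, 412.5]
tcp_rot: [1.026, 1.487, -1.743]
contact_force: [0.1, -0.4, 0.7]
grip_width: 92.0
```

```bash
python3 st.py
```

```text
q [-1.197  0.86   0.036 -0.053  2.173  1.54 ] tcp [ 325.  -660.8  412.5] F [ 0.1 -0.4  0.7] M [ 0.16 -0.03  0.03] g 92.0 t 4.0167
appr [-0.014 -0.083 -0.996] jaw [-0.931 -0.362  0.043] lean 4.8 az -99.9 grasp [ 325.3 -659.2  431.4]
```

Emit:
carry_out(rows=[[400,-800,800,0],[400,-800,800,0],[400,-800,800,0],[400,-800,800,0],[400,-800,800,0],[400,-800,800,0],[400,-800,800,0],[400,-800,800,0],[400,-800,800,0],[400,-800,800,0],[400,-800,800,0],[400,-800,800,0],[400,-800,800,0],[400,-800,800,0],[400,-800,800,0],[400,-800,800,0],[400,-800,800,0],[400,-800,800,0],[400,-800,800,0],[400,-800,800,0]])

```text
time: 5.68
tool_pos: [315.2, -654.6, 439.3]
tcp_rot: [1.181, 1.461, -1.587]
contact_force: [0.7, -0.0, -0.6]
grip_width: 91.5
```

```bash
python3 st.py
```

```text
q [-1.208  0.823  0.037 -0.049  2.179  1.53 ] tcp [ 315.2 -654.6  439.3] F [ 0.7 -0.  -0.6] M [ 0.2  -0.02  0.01] g 91.5 t 5.6833
appr [-0.002 -0.11  -0.994] jaw [-0.931 -0.362  0.042] lean 6.3 az -91.0 grasp [ 315.3 -652.5  458.2]
```

Emit:
carry_out(rows=[[400,-900,900,0],[400,-900,900,0]])

```text
time: 5.85
tool_pos: [314.5, -660.4, 448.1]
tcp_rot: [1.28, 1.431, -1.488]
contact_force: [0.1, 0.6, 1.2]
grip_width: 91.6
```

Emit:
carry_out(rows=[[400,-900,900,0],[400,-900,900,0]])

```text
time: 6.02
tool_pos: [314.2, -666.8, 456.8]
tcp_rot: [1.345, 1.399, -1.422]
contact_force: [-0.2, 0.5, 0.8]
grip_width: 92.1
```

```bash
python3 st.py
```

```text
q [-1.218  0.802  0.036 -0.041  2.135  1.524] tcp [ 314.2 -666.8  456.8] F [-0.2  0.5  0.8] M [0.2  0.01 0.01] g 92.1 t 6.0167
appr [ 0.025 -0.169 -0.985] jaw [-0.931 -0.363  0.038] lean 9.8 az -81.5 grasp [ 313.8 -663.6  475.5]
```

Emit:
carry_out(rows=[[400,-900,500,0]])

```text
time: 6.1
tool_pos: [317.9, -677.9, 455.8]
tcp_rot: [1.382, 1.372, -1.384]
contact_force: [-0.2, -0.7, -0.1]
grip_width: 92.0
```

Emit:
carry_out(rows=[[400,-900,500,0]])

```text
time: 6.18
tool_pos: [322.4, -690.7, 452.9]
tcp_rot: [1.411, 1.345, -1.355]
contact_force: [0.1, 0.6, 0.3]
grip_width: 91.9
```

Emit:
carry_out(rows=[[400,-900,500,0]])

```text
time: 6.27
tool_pos: [326.6, -702.8, 450.7]
tcp_rot: [1.433, 1.318, -1.333]
contact_force: [0.1, 0.1, 0.1]
grip_width: 91.9
```

Emit:
carry_out(rows=[[400,-900,500,0]])

```text
time: 6.35
tool_pos: [330.7, -714.6, 449.0]
tcp_rot: [1.451, 1.291, -1.315]
contact_force: [0.3, -0.6, -0.5]
grip_width: 91.3
```

```bash
python3 st.py
```

```text
q [-1.224  0.825  0.037 -0.028  2.     1.526] tcp [ 330.7 -714.6  449. ] F [ 0.3 -0.6 -0.5] M [0.28 0.06 0.01] g 91.3 t 6.35
appr [ 0.07  -0.267 -0.961] jaw [-0.931 -0.363  0.033] lean 16.0 az -75.3 grasp [ 329.4 -709.6  467.2]
```

Emit:
carry_out(rows=[[400,-900,500,0]])

```text
time: 6.43
tool_pos: [334.9, -726.3, 447.7]
tcp_rot: [1.465, 1.263, -1.299]
contact_force: [-0.0, -0.3, 0.1]
grip_width: 91.4
```

Emit:
carry_out(rows=[[400,-900,500,0]])

```text
time: 6.52
tool_pos: [339.0, -738.0, 446.7]
tcp_rot: [1.477, 1.236, -1.287]
contact_force: [-0.2, 0.5, -0.1]
grip_width: 91.5
```

Emit:
carry_out(rows=[[400,-900,500,0]])

```text
time: 6.6
tool_pos: [343.2, -749.5, 445.9]
tcp_rot: [1.488, 1.208, -1.276]
contact_force: [-0.7, 0.3, -0.3]
grip_width: 91.4
```

Emit:
carry_out(rows=[[400,-900,500,0]])

```text
time: 6.68
tool_pos: [347.4, -761.1, 445.3]
tcp_rot: [1.497, 1.18, -1.267]
contact_force: [-0.0, 0.2, 0.1]
grip_width: 91.5
```

Emit:
carry_out(rows=[[400,-900,500,0]])

```text
time: 6.77
tool_pos: [351.6, -772.5, 445.0]
tcp_rot: [1.504, 1.151, -1.258]
contact_force: [-0.2, 0.2, -0.2]
grip_width: 92.1
```

Emit:
carry_out(rows=[[400,-900,600,0]])

```text
time: 6.85
tool_pos: [355.1, -782.3, 446.5]
tcp_rot: [1.511, 1.124, -1.251]
contact_force: [-0.2, -0.1, -0.1]
grip_width: 91.9
```

Emit:
carry_out(rows=[[400,-900,600,0]])

```text
time: 6.93
tool_pos: [358.4, -791.6, 449.5]
tcp_rot: [1.517, 1.095, -1.245]
contact_force: [-0.1, 0.5, 0.8]
grip_width: 91.7
```

Emit:
carry_out(rows=[[400,-900,600,0]])

```text
time: 7.02
tool_pos: [361.8, -801.2, 452.5]
tcp_rot: [1.522, 1.066, -1.239]
contact_force: [-0.7, -0.5, -0.0]
grip_width: 91.5
```

Emit:
carry_out(rows=[[400,-900,600,0]])

```text
time: 7.1
tool_pos: [365.3, -810.7, 455.4]
tcp_rot: [1.526, 1.037, -1.234]
contact_force: [0.2, -0.4, -0.1]
grip_width: 91.8
```

Emit:
carry_out(rows=[[400,-900,600,0]])

```text
time: 7.18
tool_pos: [368.8, -820.3, 458.4]
tcp_rot: [1.53, 1.008, -1.23]
contact_force: [0.3, -0.7, 0.2]
grip_width: 91.7
```

Emit:
carry_out(rows=[[400,-900,700,0]])

```text
time: 7.27
tool_pos: [371.7, -828.4, 462.9]
tcp_rot: [1.534, 0.98, -1.226]
contact_force: [0.6, -0.9, -0.9]
grip_width: 92.0
```

Emit:
carry_out(rows=[[400,-900,700,0]])

```text
time: 7.35
tool_pos: [374.5, -836.0, 468.7]
tcp_rot: [1.537, 0.951, -1.222]
contact_force: [-0.8, -0.8, -0.8]
grip_width: 91.9
```

Emit:
carry_out(rows=[[400,-900,700,0]])

```text
time: 7.43
tool_pos: [377.3, -843.8, 474.5]
tcp_rot: [1.54, 0.922, -1.219]
contact_force: [-0.3, 1.4, 0.6]
grip_width: 91.5
```

Emit:
carry_out(rows=[[400,-900,700,0]])

```text
time: 7.52
tool_pos: [380.1, -851.6, 480.1]
tcp_rot: [1.542, 0.893, -1.216]
contact_force: [-0.4, -0.2, 0.1]
grip_width: 91.7
```

Emit:
carry_out(rows=[[400,-900,700,0]])

```text
time: 7.6
tool_pos: [383.1, -859.4, 485.8]
tcp_rot: [1.544, 0.863, -1.213]
contact_force: [-0.7, -0.2, 0.1]
grip_width: 92.0
```

```bash
python3 st.py
```

```text
q [-1.239  0.871  0.037  0.017  1.527  1.524] tcp [ 383.1 -859.4  485.8] F [-0.7 -0.2  0.1] M [0.47 0.1  0.01] g 92.0 t 7.6
appr [ 0.228 -0.609 -0.76 ] jaw [-0.929 -0.369  0.017] lean 40.5 az -69.5 grasp [ 378.7 -847.9  500.2]
```

Emit:
carry_out(rows=[[5,-3,0,0],[5,37,-10,0],[10,77,-20,0],[15,117,-30,0],[20,157,-40,0],[25,197,-50,0],[30,237,-60,7],[35,277,-70,14],[40,317,-80,21],[45,357,-90,28],[50,397,-100,35],[55,437,-110,42],[60,477,-120,49],[65,517,-130,56],[70,530,-140,63],[70,530,-140,70],[70,530,-140,77],[70,530,-140,84],[70,530,-140,84]])

```text
time: 9.18
tool_pos: [453.0, -330.8, 345.3]
tcp_rot: [1.545, 0.864, 0.257]
contact_force: [-1.1, 0.3, 0.0]
grip_width: 91.9
```

```bash
python3 st.py
```

```text
q [-1.189  0.166  1.592  0.722  1.348 -0.055] tcp [ 453.  -330.8  345.3] F [-1.1  0.3  0. ] M [-0.11  0.4   0.01] g 91.9 t 9.1833
appr [ 0.628  0.165 -0.76 ] jaw [ 0.273 -0.962  0.017] lean 40.5 az 14.7 grasp [ 441.1 -333.9  359.7]
```

Emit:
carry_out(rows=[[5,-5,-15,7],[10,-10,-30,14],[15,-15,-45,21],[20,-20,-60,28],[25,-20,-75,35],[30,-20,-90,42],[35,-20,-100,49],[40,-20,-110,56],[45,-20,-120,63],[47,-20,-130,70],[47,-20,-140,77],[47,-20,-150,84],[47,-20,-150,85],[47,-20,-150,85]])

```text
time: 10.35
tool_pos: [501.2, -349.7, 194.2]
tcp_rot: [1.548, 0.864, 1.741]
contact_force: [-0.7, 0.6, 0.3]
grip_width: 91.9
```

```bash
python3 st.py
python3 - <<'E'
from h import *
import pickle
o=plant.get_obs();w=plant.capture("wrist");s=plant.capture("scene")
pickle.dump((o,w),open("w1.pkl","wb"))
cv2.imwrite("pics/w1.png",np.vstack([w[:,:,::-1][:,:], ])) 
cv2.imwrite("pics/s1.png",cv2.resize(s[150:400,0:400,::-1],(800,500)))
E
```

```text
q [-0.91   0.926  0.714  0.366  2.117 -1.012] tcp [ 501.2 -349.7  194.2] F [-0.7  0.6  0.3] M [-0.33 -0.15 -0.02] g 91.9 t 10.35
appr [-0.11  0.64 -0.76] jaw [0.982 0.187 0.015] lean 40.5 az 99.8 grasp [ 503.3 -361.9  208.7]
```

View pics/w1.png

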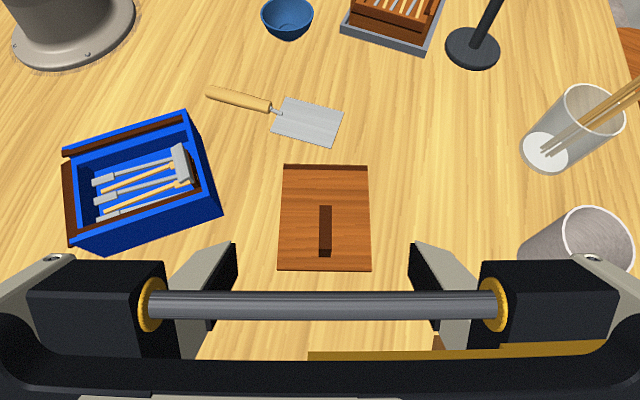

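View pics/s1.png

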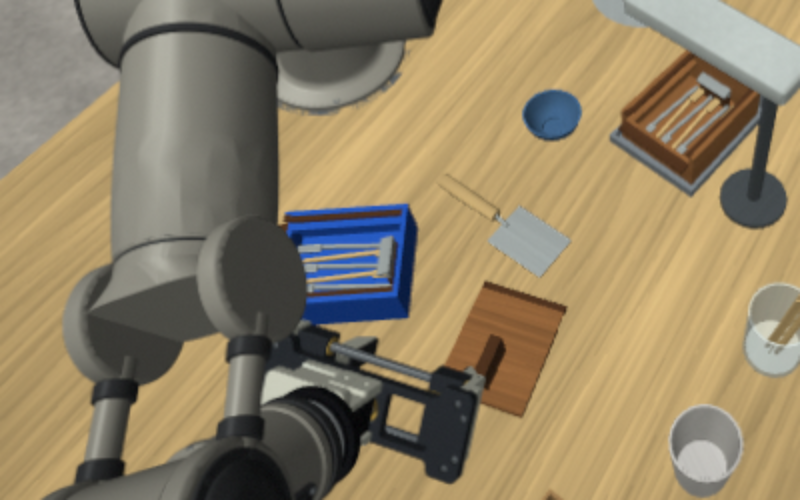

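```bash
cat > lid.py <<'E'
from h import *
import pickle
o,w=pickle.load(open("w1.pkl","rb"));c=campose("wrist",o);print("cam",c[2][:3,3].round(0))
b=cv2.cvtColor(w,cv2.COLOR_RGB2LAB).astype(int);hsv=cv2.cvtColor(w,cv2.COLOR_RGB2HSV)
print([hsv[p[1],p[0]].tolist() for p in [(300,240),(350,200),(325,167),(325,215),(325,250),(260,220),(400,220),(325,285)]])
roi=np.zeros(w.shape[:2],np.uint8);roi[150:285,262:390]=1
m=((hsv[:,:,2]<165)&(hsv[:,:,0]<25)).astype(np.uint8)*roi
n,l,s,_=cv2.connectedComponentsWithStats(m);k=1+np.argmax(s[1:,4]);ct=max(cv2.findContours((l==k).astype(np.uint8),0,1)[0],key=cv2.contourArea)[:,0]
print("bbox",s[k])
P=np.array([onz(c,p,8)[:2] for p in ct.astype(float)]).astype(np.float32)
r=cv2.minAreaRect(P);print(r);print(cv2.boxPoints(r).round(1))
d=((hsv[:,:,2]<75)&(hsv[:,:,0]<25)).astype(np.uint8)*roi;d[:190]=0
ys,xs=np.nonzero(d);print("rib px",xs.min(),xs.max(),ys.min(),ys.max())
E
python3 lid.py
```

```text
cam [ 509. -405.  386.]
[[13, 192, 177], [13, 181, 165], [10, 179, 91], [9, 181, 90], [13, 204, 40], [20, 122, 236], [20, 131, 233], [21, 124, 236]]
bbox [295 205  41  55 749]
((482.23272705078125, -286.2961730957031), (46.5350341796875, 67.29750061035156), 13.222234725952148)
[[ 451.9 -258.9]
 [ 467.3 -324.4]
 [ 512.6 -313.7]
 [ 497.2 -248.2]]
rib px 285 370 233 271
```

```bash
sed -i 's/(hsv\[:,:,2\]<165)&(hsv\[:,:,0\]<25)/(hsv[:,:,1]>155)\&(hsv[:,:,0]<17)/; s/^d=.*/d=((hsv[:,:,2]<110)).astype(np.uint8)*roi;d[:190]=0;d[:,:305]=0;d[:,345:]=0;d[264:]=0/' lid.py
cat >> lid.py <<'E'
for y in range(ys.min(),ys.max()+1,6): print(y,xs[ys==y].min(),xs[ys==y].max(),end="; ")
# rib: top face corners at z46: guess by V split
t=((hsv[:,:,2]>60)&(hsv[:,:,2]<110)).astype(np.uint8)*d
ys,xs=np.nonzero(t);print("\ntop face",xs.min(),xs.max(),ys.min(),ys.max(), "mid",onz(c,(xs.mean(),ys.mean()),46))
s=campose("scene")
# rib front-top edge mid & rear-top edge mid triangulated with scene
print("front",tri([ray(c,(325,205)),ray(s,(205+170/4,280+150/4.))]),"rear",tri([ray(c,(325.5,250)),ray(s,(205+138/4,280+237/4.))]))
print("front z46",onz(c,(325,205),46),"rear z46",onz(c,(325.5,ys.max()+.5),46))
E
python3 lid.py
```

```text
cam [ 509. -405.  386.]
[[13, 192, 177], [13, 181, 165], [10, 179, 91], [9, 181, 90], [13, 204, 40], [20, 122, 236], [20, 131, 233], [21, 124, 236]]
bbox [ 277  164   95  108 9608]
((490.5238037109375, -262.3016357421875), (109.97278594970703, 139.9224853515625), 10.033465385437012)
[[ 424.2 -203. ]
 [ 448.6 -340.8]
 [ 556.9 -321.6]
 [ 532.5 -183.8]]
rib px 319 331 205 256
205 320 325; 211 320 331; 217 319 331; 223 319 331; 229 319 331; 235 319 331; 241 319 331; 247 319 331; 253 319 330; 
top face 319 331 205 256 mid [ 495.82243817 -291.71953218   46.        ]
front (array([ 490.78891176, -265.81274489,   45.84354684]), [0.11362273568342968, 0.11362273568342032]) rear (array([ 500.57783018, -313.84153848,   36.39973063]), [0.03127207098113083, 0.031272070981234974])
front z46 [ 490.84278442 -265.99012054   46.        ] rear z46 [ 502.08905581 -323.23595133   46.        ]
```

Emit:
carry_out(rows=[[0,5,-29,0],[0,10,-58,0],[0,15,-87,0],[1,19,-115,0],[-2,36,-135,0],[-5,53,-155,0],[-7,65,-170,0],[-7.5,70,-175.5,0],[-7.5,70,-175.5,0]])

```text
time: 11.2
tool_pos: [491.9, -280.3, 21.1]
tcp_rot: [1.547, 0.864, 1.736]
contact_force: [-0.8, 0.3, 0.3]
grip_width: 92.0
```

```bash
python3 st.py
```

```text
q [-0.863  0.967  1.123  0.344  1.676 -1.126] tcp [ 491.9 -280.3   21.1] F [-0.8  0.3  0.3] M [-0.36 -0.17  0.07] g 92.0 t 11.2
appr [-0.106  0.64  -0.761] jaw [0.983 0.182 0.016] lean 40.5 az 99.4 grasp [ 493.9 -292.5   35.5]
```

Emit:
carry_out(rows=[[2,0.5,-4,0.5],[2,0.5,-4,0.5]])

```text
time: 11.37
tool_pos: [494.6, -281.2, 18.1]
tcp_rot: [1.545, 0.867, 1.741]
contact_force: [0.8, -0.5, -0.1]
grip_width: 91.8
```

Emit:
carry_out(hand=0, rows=[[0,0,0,0],[0,0,0,0],[0,0,0,0],[0,0,0,0],[0,0,0,0],[0,0,0,0],[0,0,0,0],[0,0,0,0]])

```text
time: 12.03
tool_pos: [494.6, -281.1, 18.0]
tcp_rot: [1.545, 0.867, 1.741]
contact_force: [0.5, 0.4, 0.0]
grip_width: 43.0
```

```bash
python3 st.py
```

```text
q [-0.859  0.975  1.113  0.342  1.676 -1.129] tcp [ 494.6 -281.1   18. ] F [0.5 0.4 0. ] M [-0.43 -0.16 -0.05] g 43.0 t 12.0333
appr [-0.11   0.638 -0.762] jaw [0.982 0.189 0.017] lean 40.3 az 99.8 grasp [ 496.6 -293.3   32.5]
```

Emit:
carry_out(rows=[[0,0,0,0],[0,0,0,0],[0,0,0,0],[0,0,0,0],[0,0,0,0],[0,0,0,0],[0,0,0,0],[0,0,0,0]])

```text
time: 12.7
tool_pos: [494.5, -281.1, 18.0]
tcp_rot: [1.545, 0.867, 1.741]
contact_force: [-0.5, -0.4, -0.3]
grip_width: 13.4
```

Emit:
carry_out(rows=[[0,0,20,0],[0,0,50,0],[0,0,80,0],[0,0,80,0]])

```text
time: 13.03
tool_pos: [496.4, -282.8, 103.3]
tcp_rot: [1.536, 0.874, 1.735]
contact_force: [1.6, -1.0, -1.5]
grip_width: 13.7
```

```bash
python3 st.py
```

```text
q [-0.859  0.876  1.065  0.351  1.805 -1.082] tcp [ 496.4 -282.8  103.3] F [ 1.6 -1.  -1.5] M [-0.73 -0.29 -0.04] g 13.7 t 13.0333
appr [-0.105  0.633 -0.767] jaw [0.982 0.19  0.022] lean 39.9 az 99.4 grasp [ 498.4 -294.9  117.8]
```

Emit:
carry_out(rows=[[2,30,10,-3],[4,60,20,-6],[6,90,30,-9],[8,120,40,-12],[9,150,50,-15],[10,180,57,-18],[10,197,57,-18.5],[10,197,57,-18.5],[10,197,57,-18.5]])

```text
time: 13.78
tool_pos: [506.0, -85.3, 160.1]
tcp_rot: [1.536, 0.875, 1.414]
contact_force: [0.0, 0.3, -2.3]
grip_width: 13.8
```

```bash
python3 st.py
python3 - <<'E'
from h import *
import pickle
o=plant.get_obs();w=plant.capture("wrist")
pickle.dump((o,w),open("w2.pkl","wb"))
cv2.imwrite("pics/w2.png",cv2.resize(w[0:300,120:520,::-1],(800,600),interpolation=cv2.INTER_CUBIC))
E
```

```text
q [-0.706  0.528  1.59   0.582  1.457 -0.782] tcp [506.  -85.3 160.1] F [ 0.   0.3 -2.3] M [-0.69 -0.   -0.03] g 13.8 t 13.7833
appr [ 0.1    0.633 -0.768] jaw [ 0.991 -0.13   0.022] lean 39.8 az 81.0 grasp [504.1 -97.3 174.7]
```

View pics/w2.png

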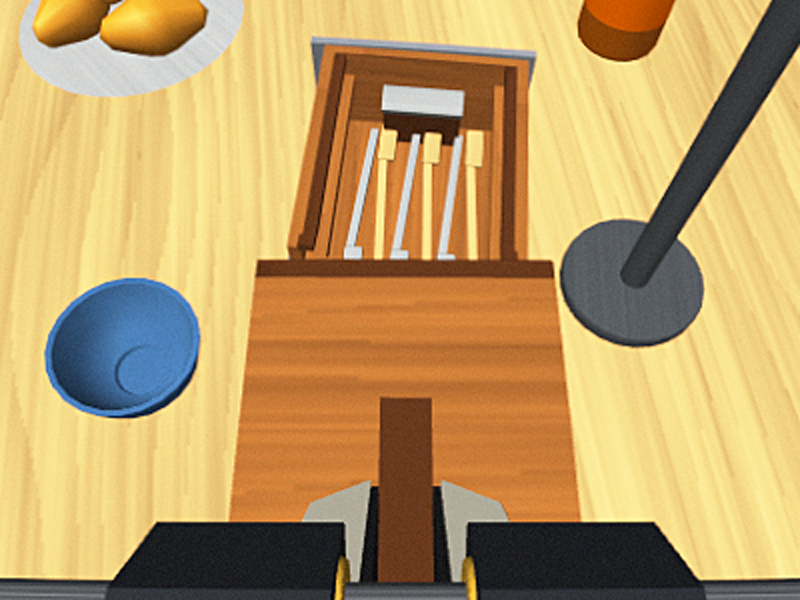

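```bash
cat > box.py <<'E'
from h import *
import pickle
o,w=pickle.load(open("w2.pkl","rb"));c=campose("wrist",o);print("cam",c[2][:3,3].round(0))
hsv=cv2.cvtColor(w,cv2.COLOR_RGB2HSV)
for y in range(35,122,12):
    print(y,"V",' '.join(str(v) for v in hsv[y,262:302,2]),"| S",' '.join(str(v) for v in hsv[y,262:290,1]))
    print("   R V",' '.join(str(v) for v in hsv[y,360:390,2]))
E
python3 box.py
python3 - <<'E'
from h import *
import cv2
w=cv2.imread("pics/w2.png")
c=cv2.resize(w[30:280,270:560],(800,690))[:600];cv2.imwrite("pics/w2c.png",c)
E
```

```text
cam [ 495. -138.  352.]
35 V 249 248 245 243 244 248 245 239 238 244 248 248 247 250 242 138 105 122 190 205 199 198 206 175 114 110 106 108 115 77 97 126 123 121 130 125 124 131 126 128 | S 105 113 116 120 112 110 119 125 121 117 109 112 113 118 118 48 66 54 168 189 186 194 189 185 195 176 200 191
   R V 124 120 125 124 125 126 127 129 127 125 127 126 90 88 88 97 104 107 149 203 200 201 200 200 154 114 158 255 249 247
47 V 246 249 250 247 246 244 247 245 240 245 250 249 249 247 246 233 187 180 184 187 199 156 103 103 106 109 116 67 153 207 201 200 209 176 95 120 130 133 133 132 | S 110 108 101 107 111 117 113 116 122 112 103 111 108 114 112 141 191 194 187 194 188 185 196 191 190 192 187 198
   R V 131 136 134 130 130 134 111 200 215 209 206 200 92 101 106 110 110 101 170 204 197 203 196 191 244 254 252 251 250 248
59 V 245 247 249 249 248 247 246 245 242 238 244 251 252 231 192 195 198 196 199 147 108 100 105 111 117 60 150 211 208 201 209 187 91 131 126 129 125 124 124 122 | S 120 118 108 112 110 110 113 118 120 121 115 103 104 155 193 184 187 185 192 187 175 186 187 175 179 204 1
[... 1454 characters left out ...]
9 198 188 195 196 195 184 182 210 230 222 227 154 200 | S 111 115 121 105 162 194 186 183 184 185 193 178 167 179 181 194 173 175 184 188 188 188 181 184 191 199 181 182
   R V 191 196 183 183 170 171 219 211 204 209 151 72 106 111 106 103 98 159 203 202 208 204 201 212 237 248 250 250 250 250
119 V 250 248 215 198 203 209 211 122 105 100 107 109 108 112 113 40 176 204 200 210 204 213 136 94 217 195 191 197 201 195 189 194 242 222 223 216 148 218 208 198 | S 108 119 173 192 183 183 185 192 177 194 172 185 187 182 192 159 185 185 180 185 186 187 188 174 186 186 186 185
   R V 192 186 182 170 160 204 210 204 209 192 113 91 108 109 105 109 111 165 214 203 201 206 205 217 241 249 246 243 246 249
```

View pics/w2c.png

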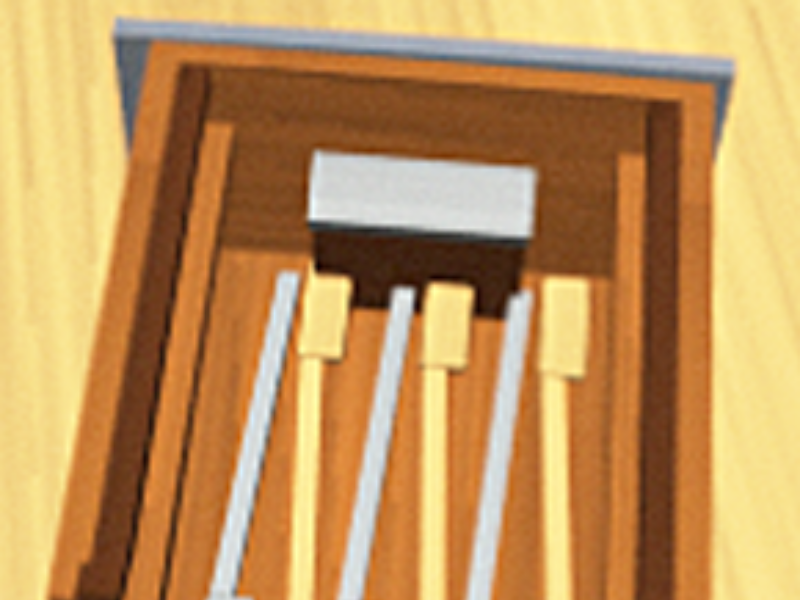

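```bash
cat > box2.py <<'E'
from h import *
import pickle
o,w=pickle.load(open("w2.pkl","rb"));c=campose("wrist",o)
rows=[47,59,71,83,95,107]
LO=[277.28,275.15,272.84,270.4,268.15,265.98];RO=[383.5]*5+[383.6]
LL=[283.05,280.93,278.9,276.8,274.7,272.6];RL=[377.83,377.6,377.5,377.2,377.04,376.9]
def line(xs):
    P=np.array([onz(c,(x,y),66)[:2] for x,y in zip(xs,rows)])
    m=P.mean(0);u=np.linalg.svd(P-m)[2][0];u*=np.sign(u[1]);return m,u,np.abs((P-m)@[-u[1],u[0]]).max()
for n,a,b in (("outer",LO,RO),("lip",LL,RL)):
    A,B=line(a),line(b)
    az=[np.degrees(np.arctan2(q[1][1],q[1][0])) for q in (A,B)]
    u=A[1]+B[1];u/=np.linalg.norm(u);nn=np.array([-u[1],u[0]])
    print(n,"az",np.round(az,2),"res",A[2].round(2),B[2].round(2),"width",((A[0]-B[0])@nn).round(1),"line x at y=0,55,130:",
      [round(float(((A[0]+B[0])/2+u*((Y-((A[0]+B[0])/2)[1])/u[1]))[0]),1) for Y in (0,55,130)])
F=[onz(c,p,66) for p in [(282.2,22.2),(384.5,29.9)]];print("far",np.round(F,1),"width",np.linalg.norm(F[0]-F[1]))
s=campose("scene");t=campose("top")
print("far-left corner tri",tri([ray(c,(282.2,22.2)),ray(t,(255+72/5,160+280/5))]))
print("mouth-left tri wrist/scene z check", [tri([ray(c,(264.6,122.5)),ray(s,(290+70*.3,150+192*.3))])])
# lid held: nose corners & rib
for z in (95,100,105,110,115): 
    a=onz(c,(120+256/2,268/2),z);b=onz(c,(120+554/2,268/2),z);print(z,a.round(1),b.round(1),np.linalg.norm(a-b).round(1))
E
python3 box2.py
```

```text
outer az [77.82 78.12] res 0.11 0.07 width 125.3 line x at y=0,55,130: [515.3, 527.0, 543.0]
lip az [78.09 77.83] res 0.05 0.07 width 111.4 line x at y=0,55,130: [515.2, 527.0, 543.0]
far [[498.6 220.6  66. ]
 [622.  194.5  66. ]] width 126.20471861389412
far-left corner tri (array([495.80857681, 212.41109012,  71.95056606]), [2.7031834098916914, 2.7031834098917233])
mouth-left tri wrist/scene z check [(array([468.78530003,  74.70060468,  59.21641134]), [3.1329878143245637, 3.1329878143245833])]
95 [455.1  41.1  95. ] [592.3  25.2  95. ] 138.1
100 [455.9  37.7 100. ] [590.4  22.1 100. ] 135.4
105 [456.7  34.2 105. ] [588.5  18.9 105. ] 132.7
110 [457.4  30.7 110. ] [586.6  15.7 110. ] 130.1
115 [458.2  27.3 115. ] [584.7  12.6 115. ] 127.4
```

```bash
cat > held.py <<'E'
from h import *
import pickle,sys
def held(f,rows,x0=(225,260),x1=(385,420)):
    o,w=pickle.load(open(f,"rb"));c=campose("wrist",o)
    S=cv2.GaussianBlur(cv2.cvtColor(w,cv2.COLOR_RGB2HSV)[:,:,1],(3,3),0).astype(float)
    L=[];Rr=[]
    for y in rows:
        a=S[y,x0[0]:x0[1]];i=np.argmax(a>152);L.append((x0[0]+i-1+(152-a[i-1])/(a[i]-a[i-1]),y))
        b=S[y,x1[0]:x1[1]];i=np.argmax(b<152);Rr.append((x1[0]+i-1+(152-b[i-1])/(b[i]-b[i-1]),y))
    M=R.from_euler("xyz",o["tcp_rot"]).as_matrix();g=np.array(o["tool_pos"])-19*M[:,0];zt=g[2]-32+8
    print("L",np.round(L,1).tolist(),"R",np.round(Rr,1).tolist())
    for z in (zt-4,zt-2,zt,zt+2):
        A=np.array([onz(c,p,z)[:2] for p in L]);B=np.array([onz(c,p,z)[:2] for p in Rr])
        f=lambda P:np.polyfit(P[:,1],P[:,0],1);a,b=f(A),f(B);m=(a+b)/2
        az=90-np.degrees(np.arctan([a[0],b[0],m[0]]));n=1/np.hypot(1,m[0])
        print("z",z.round(1),"az",az.round(2),"width",((np.polyval(b,A[:,1])-np.polyval(a,A[:,1]))*n).round(1),"lateral of centreline right of grasp pt",((np.polyval(m,g[1])-g[0])*n).round(2))
    print("grasp",g.round(1),"tool az",np.degrees(np.arctan2(M[1,0],M[0,0])).round(2))
if __name__=="__main__": held("w2.pkl",[145,160,175,190,205,220])
E
python3 held.py
```

```text
L [[246.4, 145.0], [244.5, 160.0], [242.9, 175.0], [241.3, 190.0], [239.7, 205.0], [237.9, 220.0]] R [[397.7, 145.0], [399.3, 160.0], [401.0, 175.0], [402.6, 190.0], [404.4, 205.0], [406.0, 220.0]]
z 146.7 az [82.12 82.95 82.53] width [110.3 110.4 110.6 110.8 110.9 111.1] lateral of centreline right of grasp pt 0.75
z 148.7 az [82.12 82.95 82.53] width [109.2 109.4 109.5 109.7 109.9 110. ] lateral of centreline right of grasp pt 0.71
z 150.7 az [82.12 82.95 82.53] width [108.1 108.3 108.5 108.6 108.8 108.9] lateral of centreline right of grasp pt 0.66
z 152.7 az [82.12 82.95 82.53] width [107.1 107.2 107.4 107.5 107.7 107.9] lateral of centreline right of grasp pt 0.62
grasp [504.1 -97.3 174.7] tool az 81.01
```

Emit:
carry_out(rows=[[0,8,-15,-1],[0,16,-35,-2.5],[-1,25,-60,-4],[-1.2,33.2,-74,-4.5],[-1.2,33.2,-76.7,-4.5],[-1.2,33.2,-76.7,-4.5]])

```text
time: 14.33
tool_pos: [505.1, -53.8, 82.3]
tcp_rot: [1.539, 0.875, 1.336]
contact_force: [1.1, 0.0, -1.8]
grip_width: 14.0
```

```bash
python3 st.py
python3 - <<'E'
from h import *
import pickle
o=plant.get_obs();w=plant.capture("wrist")
pickle.dump((o,w),open("w3.pkl","wb"))
cv2.imwrite("pics/w3.png",cv2.resize(w[0:300,120:520,::-1],(800,600),interpolation=cv2.INTER_CUBIC))
import held
held.held("w3.pkl",[145,160,175,190,205,220])
E
```

```text
q [-0.678  0.591  1.753  0.663  1.225 -0.844] tcp [505.1 -53.8  82.3] F [ 1.1  0.  -1.8] M [-0.66  0.06 -0.04] g 14.0 t 14.3333
appr [ 0.149  0.624 -0.767] jaw [ 0.978 -0.209  0.02 ] lean 39.9 az 76.6 grasp [502.3 -65.6  96.9]
L [[247.2, 145.0], [244.9, 160.0], [242.9, 175.0], [241.4, 190.0], [239.8, 205.0], [238.0, 220.0]] R [[397.2, 145.0], [399.3, 160.0], [400.9, 175.0], [402.7, 190.0], [404.4, 205.0], [405.8, 220.0]]
z 68.9 az [77.09 78.57 77.83] width [109.5 109.8 110.1 110.4 110.7 111. ] lateral of centreline right of grasp pt 0.47
z 70.9 az [77.09 78.57 77.83] width [108.4 108.7 109.  109.3 109.6 109.9] lateral of centreline right of grasp pt 0.43
z 72.9 az [77.09 78.57 77.83] width [107.3 107.7 108.  108.2 108.5 108.8] lateral of centreline right of grasp pt 0.39
z 74.9 az [77.09 78.57 77.83] width [106.3 106.6 106.9 107.2 107.4 107.7] lateral of centreline right of grasp pt 0.35
grasp [502.3 -65.6  96.9] tool az 76.55
```

View pics/w3.png

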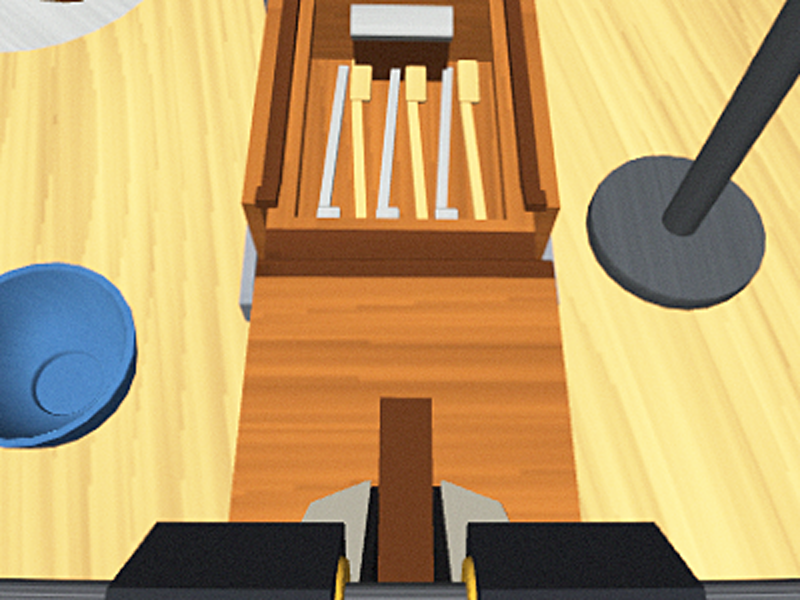

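Run:
```python
from h import *
import pickle
o,w=pickle.load(open("w3.pkl","rb"));c=campose("wrist",o)
S=cv2.GaussianBlur(cv2.cvtColor(w,cv2.COLOR_RGB2HSV)[:,:,1],(3,3),0).astype(float)
P=[];Q=[]
for y in range(30,96,8):
    a=S[y,235:270];i=np.argmax(a>152);P.append((235+i-1+(152-a[i-1])/(a[i]-a[i-1]),y))
    b=S[y,380:415];i=np.argmax(b<152);Q.append((380+i-1+(152-b[i-1])/(b[i]-b[i-1]),y))
A=np.array([onz(c,p,66)[:2] for p in P]);B=np.array([onz(c,p,66)[:2] for p in Q])
a=np.polyfit(A[:,1],A[:,0],1);b=np.polyfit(B[:,1],B[:,0],1);m=(a+b)/2
print(np.round(P,1).tolist(),np.round(Q,1).tolist())
print("az",90-np.degrees(np.arctan([a[0],b[0],m[0]])),"width",(np.polyval(b,60)-np.polyval(a,60))/np.hypot(1,m[0]),"x at 0,55,130",np.polyval(m,[0,55,130]))
print("mouth wall end y,z66",onz(c,(120+245/2,205/2),66),onz(c,(120+557/2,208/2),66))
n=1/np.hypot(1,m[0])
for Y in (-65.6,0,35): print("box line right of grasp-line at",Y,(np.polyval(m,Y)-(502.3+(Y+65.6)/np.tan(np.radians(77.83))))*n)
```

```text
[[249.6, 30.0], [248.4, 38.0], [247.4, 46.0], [246.2, 54.0], [245.3, 62.0], [244.3, 70.0], [243.2, 78.0], [242.2, 86.0], [241.1, 94.0]] [[390.6, 30.0], [391.6, 38.0], [392.7, 46.0], [393.7, 54.0], [394.6, 62.0], [395.7, 70.0], [396.6, 78.0], [397.6, 86.0], [398.4, 94.0]]
az [77.95780741 77.92008991 77.93894733] width 125.53313541640996 x at 0,55,130 [515.28664192 527.03852092 543.06381046]
mouth wall end y,z66 [468.43245649  72.0510626   66.        ] [588.53105475  47.00104504  66.        ]
box line right of grasp-line at -65.6 -1.0074047355423945
box line right of grasp-line at 0 -1.1350101335210183
box line right of grasp-line at 35 -1.2030922818327634
```

Emit:
carry_out(rows=[[-0.8,0.2,-4,0.1],[-1.6,0.3,-9,0.1],[-1.6,0.3,-9.5,0.1],[-1.6,0.3,-9.5,0.1]])

```text
time: 14.72
tool_pos: [504.2, -54.3, 73.6]
tcp_rot: [1.536, 0.876, 1.335]
contact_force: [-1.0, 0.2, -2.3]
grip_width: 14.1
```

```bash
cat >> st.py <<'E'
g=np.array(o["tool_pos"])-19*M[:,0];u=np.array([.209,.978]);n=np.array([.978,-.209]);B=np.array([544.3,133.0])
F=np.array(o["contact_force"])
jz=np.degrees(np.arctan2(M[1,2],M[0,2]))+90
print("LID box-x",round(float((g[:2]-B)@u+31.6),1),"lat(lid, +right)",round(float((g[:2]-[515.29,0])@n+.45),2),"lidaz",round(float(jz),2),"z-32.5",round(float(g[2]-32.5),1),"Falong",round(float(F[:2]@u),1),"Flat",round(float(F[:2]@n),1),"Fz",round(float(F[2]),1))
E
python3 st.py
```

```text
q [-0.679  0.603  1.76   0.667  1.209 -0.861] tcp [504.2 -54.3  73.6] F [-1.   0.2 -2.3] M [-0.64  0.06  0.03] g 14.1 t 14.7167
appr [ 0.15   0.623 -0.768] jaw [ 0.978 -0.207  0.023] lean 39.8 az 76.5 grasp [501.4 -66.2  88.2]
LID box-x -172.1 lat(lid, +right) 0.68 lidaz 78.03 z-32.5 55.7 Falong 0.0 Flat -1.0 Fz -2.3
```

Emit:
carry_out(rows=[[-0.9,0.2,-1,-0.1],[-0.9,0.2,-1,-0.1],[0.8,8,-1,-0.1],[2,14,-1,-0.1],[2,14,-1,-0.1]])

```text
time: 15.13
tool_pos: [506.1, -38.7, 72.8]
tcp_rot: [1.536, 0.875, 1.335]
contact_force: [-0.0, 0.2, -2.1]
grip_width: 13.9
```

```bash
python3 st.py
```

```text
q [-0.654  0.597  1.778  0.683  1.189 -0.854] tcp [506.1 -38.7  72.8] F [-0.   0.2 -2.1] M [-0.66  0.13  0.  ] g 13.9 t 15.1333
appr [ 0.15   0.623 -0.768] jaw [ 0.978 -0.208  0.022] lean 39.9 az 76.5 grasp [503.2 -50.6  87.4]
LID box-x -156.5 lat(lid, +right) -0.79 lidaz 78.0 z-32.5 54.9 Falong 0.2 Flat -0.0 Fz -2.1
```

Emit:
carry_out(rows=[[0.8,-0.2,0,0],[1.8,4,0,0],[2.8,9,0,0],[2.8,9,0,0]])

```text
time: 15.47
tool_pos: [508.8, -28.7, 72.9]
tcp_rot: [1.537, 0.874, 1.336]
contact_force: [0.1, 0.6, -2.0]
grip_width: 13.5
```

```bash
python3 st.py
python3 - <<'E'
from h import *
import pickle
o=plant.get_obs();w=plant.capture("wrist");pickle.dump((o,w),open("w4.pkl","wb"))
cv2.imwrite("pics/w4.png",cv2.resize(w[30:180,220:420,::-1],(800,600),interpolation=cv2.INTER_CUBIC))
E
```

```text
q [-0.635  0.595  1.784  0.693  1.179 -0.845] tcp [508.8 -28.7  72.9] F [ 0.1  0.6 -2. ] M [-0.69  0.01  0.03] g 13.5 t 15.4667
appr [ 0.149  0.624 -0.767] jaw [ 0.978 -0.207  0.022] lean 39.9 az 76.6 grasp [506.  -40.6  87.5]
LID box-x -146.2 lat(lid, +right) -0.2 lidaz 78.04 z-32.5 55.0 Falong 0.7 Flat -0.0 Fz -2.0
```

View pics/w4.png

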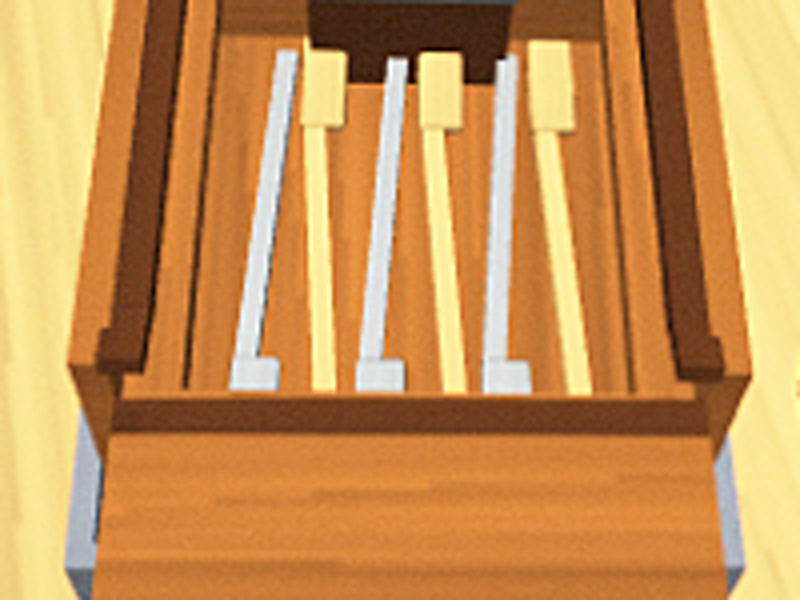

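Emit:
carry_out(rows=[[0.8,2,0,0],[1.2,4,0,0],[1.6,6,0,0],[2.1,8,0,0],[2.1,8,0,0]])

```text
time: 15.93
tool_pos: [510.8, -20.7, 72.9]
tcp_rot: [1.537, 0.875, 1.336]
contact_force: [-0.1, 0.6, -2.3]
grip_width: 13.7
```

```bash
python3 st.py
```

```text
q [-0.62   0.592  1.789  0.701  1.17  -0.839] tcp [510.8 -20.7  72.9] F [-0.1  0.6 -2.3] M [-0.69  0.04 -0.01] g 13.7 t 15.9333
appr [ 0.149  0.624 -0.767] jaw [ 0.978 -0.207  0.022] lean 39.9 az 76.6 grasp [508.  -32.6  87.5]
LID box-x -137.9 lat(lid, +right) 0.15 lidaz 78.06 z-32.5 55.0 Falong 0.6 Flat -0.3 Fz -2.3
```

Emit:
carry_out(rows=[[0.6,3,-0.3,0],[1.2,6,-0.6,0],[1.8,9,-0.9,0],[2.4,12,-1.2,0],[3,15,-1.5,0],[3,15,-1.5,0]])

```text
time: 16.43
tool_pos: [513.7, -5.0, 71.3]
tcp_rot: [1.538, 0.874, 1.338]
contact_force: [0.1, -0.1, -1.9]
grip_width: 13.7
```

```bash
python3 st.py
```

```text
q [-0.591  0.59   1.802  0.718  1.15  -0.83 ] tcp [513.7  -5.   71.3] F [ 0.1 -0.1 -1.9] M [-0.68  0.07 -0.02] g 13.7 t 16.4333
appr [ 0.148  0.624 -0.767] jaw [ 0.978 -0.206  0.021] lean 39.9 az 76.6 grasp [510.9 -16.8  85.9]
LID box-x -121.9 lat(lid, +right) -0.33 lidaz 78.09 z-32.5 53.4 Falong -0.1 Flat 0.1 Fz -1.9
```

Emit:
carry_out(rows=[[1,4,-0.2,-0.1],[2,8,-0.4,-0.1],[2.8,12,-0.6,-0.1],[3.6,16,-0.8,-0.1],[4.5,20,-1,-0.1],[4.5,20,-1,-0.1]])

```text
time: 16.93
tool_pos: [518.2, 16.0, 70.4]
tcp_rot: [1.538, 0.874, 1.337]
contact_force: [0.1, 0.5, -1.6]
grip_width: 13.6
```

```bash
python3 st.py
```

```text
q [-0.552  0.586  1.815  0.742  1.125 -0.814] tcp [518.2  16.   70.4] F [ 0.1  0.5 -1.6] M [-0.48  0.08  0.01] g 13.6 t 16.9333
appr [ 0.149  0.624 -0.767] jaw [ 0.978 -0.207  0.021] lean 39.9 az 76.6 grasp [515.4   4.1  85. ]
LID box-x -100.5 lat(lid, +right) -0.35 lidaz 78.04 z-32.5 52.5 Falong 0.5 Flat 0.0 Fz -1.6
```

Emit:
carry_out(rows=[[1,4,-0.1,0],[2,8,-0.2,0],[2.9,12,-0.3,0],[3.7,16,-0.4,0],[4.6,20,-0.5,0],[5.6,25,-0.6,0],[5.6,25,-0.6,0]])

```text
time: 17.52
tool_pos: [523.7, 42.0, 70.0]
tcp_rot: [1.538, 0.873, 1.338]
contact_force: [-0.1, 0.6, -0.7]
grip_width: 13.2
```

```bash
python3 st.py
```

```text
q [-0.501  0.582  1.827  0.77   1.097 -0.793] tcp [523.7  42.   70. ] F [-0.1  0.6 -0.7] M [-0.35  0.01 -0.04] g 13.2 t 17.5167
appr [ 0.148  0.625 -0.766] jaw [ 0.978 -0.207  0.021] lean 40.0 az 76.6 grasp [520.9  30.1  84.5]
LID box-x -73.9 lat(lid, +right) -0.36 lidaz 78.07 z-32.5 52.0 Falong 0.6 Flat -0.2 Fz -0.7
```

Emit:
carry_out(rows=[[1,4,-0.1,0],[2,8,-0.2,0],[2.9,12,-0.3,0],[3.7,16,-0.4,0],[4.6,20,-0.5,0],[5.6,25,-0.6,0],[5.6,25,-0.6,0]])

```text
time: 18.1
tool_pos: [529.2, 68.0, 69.4]
tcp_rot: [1.539, 0.873, 1.339]
contact_force: [0.9, 0.9, -0.8]
grip_width: 13.6
```

```bash
python3 st.py
```

```text
q [-0.45   0.58   1.836  0.797  1.07  -0.77 ] tcp [529.2  68.   69.4] F [ 0.9  0.9 -0.8] M [-0.19  0.04 -0.05] g 13.6 t 18.1
appr [ 0.148  0.625 -0.766] jaw [ 0.978 -0.206  0.021] lean 40.0 az 76.7 grasp [526.4  56.1  84. ]
LID box-x -47.3 lat(lid, +right) -0.38 lidaz 78.11 z-32.5 51.5 Falong 1.1 Flat 0.7 Fz -0.8
```

Emit:
carry_out(rows=[[1,4,-0.1,0],[2,8,-0.2,0],[2.9,12,-0.2,0],[3.7,16,-0.3,0],[4.6,20,-0.4,0],[5.0,22,-0.4,0],[5.0,22,-0.4,0]])

```text
time: 18.68
tool_pos: [534.0, 90.8, 69.1]
tcp_rot: [1.54, 0.872, 1.34]
contact_force: [-0.7, 0.4, -0.2]
grip_width: 13.9
```

```bash
python3 st.py
python3 - <<'E'
from h import *
import pickle
o=plant.get_obs();w=plant.capture("scene")
cv2.imwrite("pics/s5.png",cv2.resize(w[110:290,260:500,::-1],(800,600),interpolation=cv2.INTER_CUBIC))
E
```

```text
q [-0.404  0.579  1.839  0.821  1.046 -0.749] tcp [534.   90.8  69.1] F [-0.7  0.4 -0.2] M [-0.07  0.03  0.03] g 13.9 t 18.6833
appr [ 0.147  0.626 -0.766] jaw [ 0.978 -0.205  0.02 ] lean 40.0 az 76.8 grasp [531.3  78.9  83.6]
LID box-x -24.1 lat(lid, +right) -0.42 lidaz 78.15 z-32.5 51.1 Falong 0.3 Flat -0.8 Fz -0.2
```

View pics/s5.png

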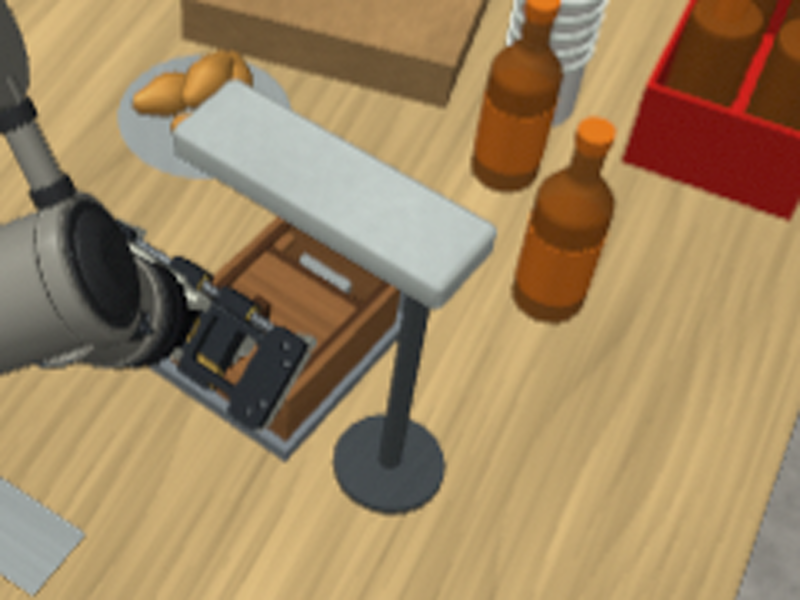

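Emit:
carry_out(rows=[[0.5,2,0,0],[1,4,0,0],[1.4,6,0,0],[1.8,8,0,0],[2.3,10,0,0],[2.7,12,0,0],[3.2,14,0,-0.1],[3.2,14,0,-0.1]])

```text
time: 19.4
tool_pos: [537.9, 103.6, 69.2]
tcp_rot: [1.537, 0.874, 1.335]
contact_force: [-0.6, -6.0, 2.7]
grip_width: 14.0
```

```bash
python3 st.py
```

```text
q [-0.376  0.578  1.84   0.835  1.03  -0.734] tcp [537.9 103.6  69.2] F [-0.6 -6.   2.7] M [-0.71  0.22  0.01] g 14.0 t 19.4
appr [ 0.15   0.624 -0.767] jaw [ 0.978 -0.208  0.022] lean 39.9 az 76.5 grasp [535.   91.8  83.7]
LID box-x -10.7 lat(lid, +right) 0.56 lidaz 77.98 z-32.5 51.2 Falong -6.0 Flat 0.7 Fz 2.7
```

Emit:
carry_out(rows=[[0,2,0,0],[0.4,4,0,0],[0.8,6,0,0],[1.2,8,0,0],[1.7,10,0,0],[2.1,12,0,0],[2.1,12,0,0]])

```text
time: 19.98
tool_pos: [540.6, 114.5, 69.2]
tcp_rot: [1.534, 0.875, 1.332]
contact_force: [-1.6, -8.1, 2.9]
grip_width: 13.7
```

```bash
python3 st.py
```

```text
q [-0.353  0.576  1.841  0.846  1.016 -0.721] tcp [540.6 114.5  69.2] F [-1.6 -8.1  2.9] M [-0.8   0.32 -0.07] g 13.7 t 19.9833
appr [ 0.152  0.622 -0.768] jaw [ 0.978 -0.209  0.023] lean 39.8 az 76.3 grasp [537.7 102.7  83.8]
LID box-x 0.6 lat(lid, +right) 0.93 lidaz 77.92 z-32.5 51.3 Falong -8.2 Flat 0.2 Fz 2.9
```

Emit:
carry_out(rows=[[-0.2,2,0,0],[0.2,4,0,0],[0.6,6,0,0.1],[1,8,0,0.1],[1.4,10,0,0.1],[1.4,10,0,0.1]])

```text
time: 20.48
tool_pos: [543.0, 123.5, 69.4]
tcp_rot: [1.531, 0.877, 1.329]
contact_force: [1.4, -5.7, 2.8]
grip_width: 13.8
```

```bash
python3 st.py
```

```text
q [-0.334  0.576  1.84   0.855  1.005 -0.712] tcp [543.  123.5  69.4] F [ 1.4 -5.7  2.8] M [-0.69  0.07 -0.22] g 13.8 t 20.4833
appr [ 0.153  0.621 -0.769] jaw [ 0.978 -0.209  0.025] lean 39.8 az 76.2 grasp [540.1 111.7  84. ]
LID box-x 9.9 lat(lid, +right) 1.39 lidaz 77.92 z-32.5 51.5 Falong -5.3 Flat 2.6 Fz 2.8
```

Emit:
carry_out(rows=[[0,2,0,0],[0.2,4,0,0],[0.4,6,0,0.1],[0.8,8,0,0.1],[0.8,8,0,0.1]])

```text
time: 20.9
tool_pos: [545.0, 129.9, 69.1]
tcp_rot: [1.526, 0.88, 1.326]
contact_force: [-0.1, -9.8, 0.4]
grip_width: 13.7
```

```bash
python3 st.py
```

```text
q [-0.319  0.575  1.839  0.86   0.995 -0.705] tcp [545.  129.9  69.1] F [-0.1 -9.8  0.4] M [-1.48  0.11 -0.05] g 13.7 t 20.9
appr [ 0.154  0.618 -0.771] jaw [ 0.978 -0.209  0.028] lean 39.6 az 76.0 grasp [542.  118.2  83.8]
LID box-x 16.6 lat(lid, +right) 1.9 lidaz 77.95 z-32.5 51.3 Falong -9.6 Flat 1.9 Fz 0.4
```

Emit:
carry_out(rows=[[-0.1,2,-0.2,0],[0,4,-0.2,0],[0.2,6,-0.2,0],[0.5,8,-0.2,0],[0.9,10,-0.2,0],[0.9,10,-0.2,0]])

```text
time: 21.4
tool_pos: [547.1, 134.5, 68.8]
tcp_rot: [1.516, 0.887, 1.316]
contact_force: [-12.9, -32.3, 13.5]
grip_width: 13.6
```

```bash
python3 st.py
```

```text
q [-0.305  0.572  1.84   0.863  0.98  -0.696] tcp [547.1 134.5  68.8] F [-12.9 -32.3  13.5] M [-3.38  1.38  0.61] g 13.6 t 21.4
appr [ 0.159  0.611 -0.775] jaw [ 0.977 -0.211  0.034] lean 39.2 az 75.4 grasp [544.1 122.9  83.5]
LID box-x 21.6 lat(lid, +right) 2.97 lidaz 77.83 z-32.5 51.0 Falong -34.3 Flat -5.8 Fz 13.5
```

Run:
```python
from h import *
import pickle
o=plant.get_obs();w=plant.capture("wrist");s=plant.capture("scene");pickle.dump((o,w,s),open("w6.pkl","wb"))
a=cv2.resize(w[0:240,160:480,::-1],(800,600),interpolation=cv2.INTER_CUBIC)
cv2.imwrite("pics/w6.png",a)
```

```text
(no output)
```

View pics/w6.png

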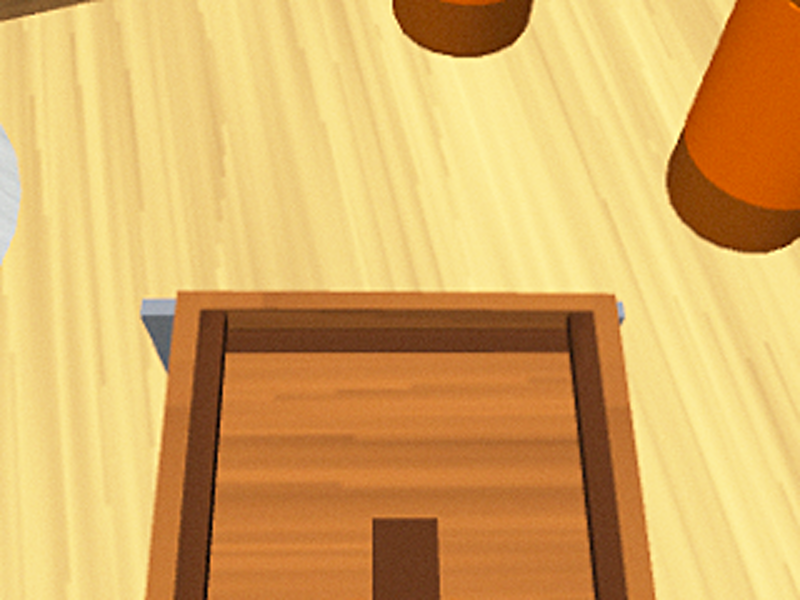

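```bash
python3 - <<'E'
from h import *
import pickle
o,w,s=pickle.load(open("w6.pkl","rb"));c=campose("wrist",o)
V=cv2.cvtColor(w,cv2.COLOR_RGB2HSV)[:,:,2]
print("col320 V rows110-148",V[110:148,318:323].mean(1).astype(int).tolist())
u=np.array([.209,.978])
f=lambda x,y,z:onz(c,(x,y),z)
a=f(160+178/2.5,293/2.5,66);b=f(160+615/2.5,295/2.5,66);print("far outer corners",a,b,np.linalg.norm(a-b),"az",np.degrees(np.arctan2(*(b-a)[1::-1]))+90)
far=f(320,117.3,66)
for r in (131,132):
  for z in (58,60): print(r,z,"nose from far outer",((f(320,r,z)-far)[:2]@u).round(2))
print("inner wall top",((f(320,124.3,66)-far)[:2]@u).round(2), "dark strip rear",[((f(320,141,z)-far)[:2]@u).round(2) for z in (58,60)])
E
python3 st.py|tail -1
```

```text
col320 V rows110-148 [245, 245, 245, 246, 246, 250, 234, 192, 196, 197, 198, 200, 203, 167, 126, 119, 121, 132, 134, 131, 132, 103, 105, 112, 106, 105, 105, 106, 105, 101, 89, 188, 207, 202, 204, 205, 202, 201]
far outer corners [503.06970752 235.84656559  66.        ] [625.88854838 211.81447671  66.        ] 125.14794831217647 az 78.92875697805538
131 58 nose from far outer -6.21
131 60 nose from far outer -7.54
132 58 nose from far outer -7.07
132 60 nose from far outer -8.39
inner wall top -5.95 dark strip rear [np.float64(-14.68), np.float64(-15.93)]
LID box-x 21.7 lat(lid, +right) 2.95 lidaz 77.83 z-32.5 51.0 Falong -35.4 Flat -5.0 Fz 14.0
```

Emit:
carry_out(rows=[[0,0,0,0],[0,0,0,0],[0,0,0,0]])

```text
time: 21.75
tool_pos: [547.6, 134.0, 68.8]
tcp_rot: [1.515, 0.888, 1.314]
contact_force: [-0.8, -7.5, 0.9]
grip_width: 13.9
```

```bash
python3 st.py
cat > chk.py <<'E'
from h import *
o=plant.get_obs();w=plant.capture("wrist");c=campose("wrist",o)
V=cv2.cvtColor(w,cv2.COLOR_RGB2HSV)[:,:,2]
print(V[105:150,318:323].mean(1).astype(int).tolist())
E
python3 chk.py
```

```text
q [-0.305  0.572  1.84   0.863  0.979 -0.696] tcp [547.6 134.   68.8] F [-0.8 -7.5  0.9] M [-1.06  0.15  0.  ] g 13.9 t 21.75
appr [ 0.16   0.61  -0.776] jaw [ 0.977 -0.212  0.035] lean 39.1 az 75.3 grasp [544.5 122.4  83.5]
LID box-x 21.3 lat(lid, +right) 3.48 lidaz 77.78 z-32.5 51.0 Falong -7.5 Flat 0.7 Fz 0.9
[243, 243, 243, 244, 244, 244, 244, 245, 245, 248, 242, 216, 192, 196, 198, 199, 203, 183, 137, 117, 120, 124, 133, 130, 133, 132, 105, 103, 107, 106, 103, 106, 105, 104, 101, 115, 192, 206, 204, 204, 206, 203, 202, 204, 205]
```

Emit:
carry_out(rows=[[0,1,0,0],[0,2,0,0],[0.2,3,0,0],[0.3,4,0,0],[0.4,5,0,0],[0.4,5,0,0]])

```text
time: 22.3
tool_pos: [548.4, 134.8, 68.5]
tcp_rot: [1.508, 0.894, 1.308]
contact_force: [-14.2, -33.4, 14.0]
grip_width: 13.6
```

```bash
python3 st.py;python3 chk.py
```

```text
q [-0.3    0.57   1.84   0.86   0.971 -0.691] tcp [548.4 134.8  68.5] F [-14.2 -33.4  14. ] M [-3.25  1.67  0.82] g 13.6 t 22.3
appr [ 0.162  0.605 -0.78 ] jaw [ 0.977 -0.212  0.039] lean 38.8 az 75.0 grasp [545.3 123.3  83.3]
LID box-x 22.3 lat(lid, +right) 4.02 lidaz 77.77 z-32.5 50.8 Falong -35.6 Flat -6.9 Fz 14.0
[240, 242, 242, 242, 242, 242, 243, 244, 244, 245, 248, 233, 192, 194, 196, 198, 199, 207, 157, 112, 121, 121, 131, 134, 130, 132, 104, 102, 110, 107, 104, 104, 103, 105, 100, 89, 189, 205, 204, 203, 203, 204, 201, 202, 205]
```

Emit:
carry_out(rows=[[-0.1,-0.4,0.2,0],[-0.1,-0.4,0.2,0],[-0.1,-0.4,0.2,0]])

```text
time: 22.6
tool_pos: [548.2, 134.6, 68.5]
tcp_rot: [1.508, 0.895, 1.309]
contact_force: [-2.6, -7.8, 2.2]
grip_width: 13.7
```

Emit:
carry_out(hand=34, rows=[[0,0,0,0],[0,0,0,0],[0,0,0,0],[0,0,0,0],[0,0,0,0],[0,0,0,0]])

```text
time: 23.1
tool_pos: [548.2, 134.9, 68.5]
tcp_rot: [1.508, 0.894, 1.309]
contact_force: [-0.3, -0.5, 0.0]
grip_width: 33.9
```

```bash
python3 st.py;python3 chk.py
```

```text
q [-0.3    0.57   1.84   0.86   0.971 -0.691] tcp [548.2 134.9  68.5] F [-0.3 -0.5  0. ] M [-0.38  0.08  0.03] g 33.9 t 23.1
appr [ 0.162  0.605 -0.78 ] jaw [ 0.977 -0.211  0.039] lean 38.8 az 75.0 grasp [545.1 123.4  83.3]
LID box-x 22.4 lat(lid, +right) 3.86 lidaz 77.8 z-32.5 50.8 Falong -0.5 Flat -0.2 Fz 0.0
[242, 243, 243, 244, 244, 244, 244, 245, 245, 247, 247, 231, 194, 196, 200, 200, 201, 208, 160, 114, 121, 123, 130, 134, 133, 132, 117, 105, 107, 110, 108, 106, 105, 106, 103, 97, 141, 197, 206, 204, 207, 205, 205, 201, 204]
```

Emit:
carry_out(rows=[[-2,-8,10,0],[-4,-15,19,0],[-6,-22,28,0],[-8,-30,38,0],[-10,-37,47,0],[-15,-60,55,0],[-20,-90,65,0],[-25,-120,75,0],[-30,-150,85,0],[-35,-185,95,0],[-35,-185,95,0],[-35,-185,95,0]])

```text
time: 24.15
tool_pos: [513.5, -52.9, 164.5]
tcp_rot: [1.505, 0.896, 1.302]
contact_force: [-1.0, 1.1, -0.6]
grip_width: 34.2
```

```bash
python3 st.py
python3 - <<'E'
from h import *
import pickle
o=plant.get_obs();w=plant.capture("wrist");s=plant.capture("scene");pickle.dump((o,w,s),open("w7.pkl","wb"))
a=cv2.resize(w[0:200,190:450,::-1],(780,600),interpolation=cv2.INTER_CUBIC)
cv2.imwrite("pics/w7.png",a)
E
```

```text
q [-0.662  0.461  1.68   0.633  1.349 -0.715] tcp [513.5 -52.9 164.5] F [-1.   1.1 -0.6] M [-0.39  0.    0.04] g 34.2 t 24.15
appr [ 0.166  0.603 -0.781] jaw [ 0.976 -0.215  0.041] lean 38.7 az 74.6 grasp [510.4 -64.3 179.4]
LID box-x -168.5 lat(lid, +right) 9.07 lidaz 77.57 z-32.5 146.9 Falong 0.9 Flat -1.2 Fz -0.6
```

View pics/w7.png

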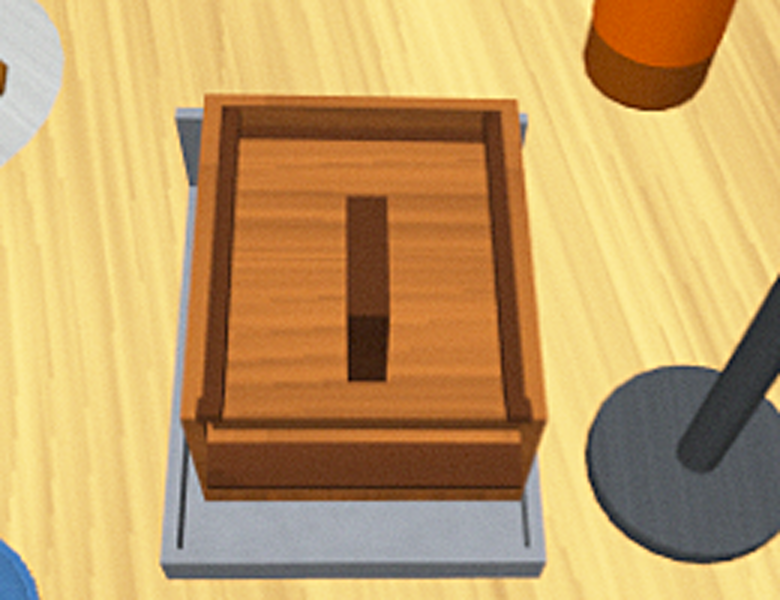

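Run:
```python
from h import *
import pickle
o,w,s=pickle.load(open("w7.pkl","rb"));c=campose("wrist",o)
g=lambda x,y,z:onz(c,(190+x/3,y/3),z)[:2]
fl,fr,ml,mr=g(205,95,66),g(519,100,66),g(183,421,66),g(547,421,66)
print(fl,fr,ml,mr,"lens",np.linalg.norm(fl-ml),np.linalg.norm(fr-mr),np.linalg.norm(fl-fr),np.linalg.norm(ml-mr))
u=(fl+fr-ml-mr);u/=np.linalg.norm(u);far=(fl+fr)/2
x=lambda p:76+(p-far)@u
V=cv2.cvtColor(w,cv2.COLOR_RGB2HSV)[:,:,2]
print("col x=290 rows 125-150",V[125:152,286:292].mean(1).astype(int).tolist(),"rows 28-52",V[28:54,300:306].mean(1).astype(int).tolist())
print("az",np.degrees(np.arctan2(u[1],u[0])),"mouth",x((ml+mr)/2))
for r in (420,423): print("lid rear (want -70)",r,x(g(340,r,58)))
print("rib top front (want -5)",x(g(366,197,96)),"rib top rear (want -55)",x(g(366,317,96)), "dark strip rear (nose strip)",x(g(340,139,58)))
print("rib base rear (-55, z58)",x(g(366,381,58)))
```

```text
[502.94568552 236.24259706] [626.69352067 211.82473138] [474.38877569  87.6628097 ] [596.45204641  63.90762705] lens 151.29920790650928 150.9768741217688 126.13389261683186 124.35333032100824
col x=290 rows 125-150 [207, 206, 187, 174, 177, 188, 187, 183, 190, 194, 193, 193, 185, 179, 134, 97, 97, 94, 160, 192, 194, 195, 144, 109, 110, 111, 107] rows 28-52 [243, 243, 245, 246, 189, 188, 190, 163, 106, 118, 127, 129, 126, 121, 113, 103, 99, 94, 113, 196, 201, 200, 197, 199, 207, 214]
az 78.78318745924011 mouth -75.13541672896199
lid rear (want -70) 420 -69.978990352192
lid rear (want -70) 423 -71.19479437655323
rib top front (want -5) -5.056306321932567 rib top rear (want -55) -55.01001175931293 dark strip rear (nose strip) 61.41168977337403
rib base rear (-55, z58) -53.817004468130904
```

Run:
```python
from h import *
import pickle
s=pickle.load(open("w7.pkl","rb"))[2];a=cv2.imread("pics/s0.png")[:,:,::-1]
d=cv2.absdiff(s,a).max(2)
for n,(x,y,r) in dict(bottle_a=(415,145,22),bottle_b=(430,180,22),jar=(389,314,20),cup=(352,375,20),plate=(312,145,16),bowl=(276,208,14),spatula=(255,262,20),lampfoot=(377,250,14)).items():
    print(n,(d[y-r:y+r,x-r:x+r]>40).mean().round(3))
print(plant.close_job())
```

```text
bottle_a 0.0
bottle_b 0.0
jar 0.0
cup 0.0
plate 0.0
bowl 0.626
spatula 0.0
lampfoot 0.0
the job is handed in; nothing more can be done
None
```

The lid is in the box's channel and fully home by my measurements. I let go of it and handed the job in at about 24 s of the 67 s allowed. I leaned the tool back about 40° to pass under the lamp, gripped the rib, slid the lid in slowly, let the box settle against the tray's far stop, and pressed it home.

**Last checks**
- **Lid position:** seen from the wrist camera after I let go, the top of the rib runs from -5.1 to -55.0 mm along the box, where -5 and -55 would be fully home. The lid's rear edge measured about -70 mm, also as it should be, so the lid is within about 1 mm of home and past the click point at 2 mm.
- **The click itself:** I worked this out from the lid's position and the hard stop. I did not read the ridge or pull on the lid to test it.
- **Force:** the push peaked at about 38 N in total, with 36 N of that along the slide, against the end wall. That is above the 10 to 28 N the ridge needs. I read forces only at the end of each move, so short peaks in between could have been higher.
- **Box:** it stands in its tray against the stop, about 3 to 4 mm to the right within its play and turned by under 1°.
- **Other things:** both bottles, the jar, cup, plate, spatula and lamp foot look unchanged in the scene camera.
- **Bowl (disagreed):** this check came out different from the start. I think the arm was blocking the view of it, since no contact force showed, but I did not confirm that it stayed put.

The tool can only be turned about the vertical, so I got the lean by repeatedly commanding points just out of reach.

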